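# Clear the slab and hold the loupe in focus over the garnet

## Task

With the scraper block in the gripper, sweep the three loose chips off the sawn rock slab into the white tray around it (do not push them with the gripper itself), then stand the block back upright on the bench, clear of the stand. Next pick up the loupe by its handle and hold it level and still over the middle of the big garnet in the slab, the underside of its lens barrel level with the top of the stop collar on the pillar, which is set to the lens's focal height; the loupe must touch nothing but the gripper. Finish while still holding it there, with the collar, the block and everything else on the bench left as they stand.

Things in the scene. Friction and masses are not known exactly. Their poses are not given: they have to be found in the camera images.
- stand: pillar stand, fixed to the bench: dark steel base plate 300 (x) x 240 (y) x 12 mm; origin at the centre of its underside. On the plate, centred at x = -25 mm, a white enamel tray 195 (x) x 220 (y) mm outside, its floor 15 mm and its rim 30 mm above the bench, walls 3 mm. At x = +125 mm, y = 0 a bright steel pillar, 20 mm thick, rises to 252 mm above the bench, on the far side from the robot
- collar_top (a point): middle of the top face of the stop collar on the pillar (aluminium ring 40 mm across, 16 mm tall, black thumbscrew to its +y side, tip 40 mm from the pillar axis). It is clamped; its height, which differs each time (85 to 125 mm above the bench), marks the focal height: the loupe's underside belongs at the height of this face
- slab: sawn slab of grey rock, 120 (x) x 90 (y) x 25 mm, bedded in putty in the tray so that it does not move; origin at the centre of its underside, its flat top face 25 mm above the origin and 40 mm above the bench
- garnet: the big garnet: a dark six-sided crystal 19 mm across in the slab's top face, nearly flush with it (0.8 mm proud at most) and by far the largest (the other dark specks are under 9 mm); origin at its middle. A chip may lie on it at the start
- chip0_mid (a point): centre of a loose chip of the slab's grey rock, 19 mm across its flat bottom and 13 mm tall, 12 g, lying on the slab, its centre within 42 mm of the slab's centre in the slab's x and 22 mm in its y
- chip1_mid (a point): centre of a loose chip of the slab's grey rock, 20 mm across its flat bottom and 12 mm tall, 12 g, lying on the slab, its centre within 42 mm of the slab's centre in the slab's x and 22 mm in its y
- chip2_mid (a point): centre of a loose chip of the slab's grey rock, 18 mm across its flat bottom and 14 mm tall, 12 g, lying on the slab, its centre within 42 mm of the slab's centre in the slab's x and 22 mm in its y
- scraper_grip (a point): middle of the upright grip of the grey scraper block, which stands on the bench; 45 mm above its underside. Grip 85 (x) x 20 (y) mm, from 24 to 66 mm above the underside; below it a foot 110 (x) x 24 (y) x 24 mm, the lowest 8 mm a black rubber strip 20 mm wide (y). x runs along the block. About 120 g
- loupe_grip (a point): point in the loupe's handle to grip it by, 10 mm above its underside and 60 mm from the lens axis. The loupe lies flat on the bench: black lens barrel 58 mm across, 20 mm tall; black straight handle 20 mm wide (y), 20 mm tall, from 40 to 135 mm from the lens axis, with a 4 mm steel cap; a thinner steel neck joins them. x points from this point to the lens, z up; barrel and handle share one flat underside. About 120 g
- lens_under (a point): centre of the underside of the loupe's lens barrel, on the lens axis: 60 mm along +x and 10 mm below the handle's grip point
- scraper: the scraper block as a whole; origin at the centre of its underside, axes as its grip
- loupe: the loupe as a whole; origin on the lens axis at the underside, x away from the handle
- chip0: the same chip as chip0_mid; origin at the middle of its flat bottom
- chip1: the same chip as chip1_mid; origin at the middle of its flat bottom
- chip2: the same chip as chip2_mid; origin at the middle of its flat bottom
- dropper: bystander: small amber dropper bottle, 34 mm thick, 75 mm tall
- petri: bystander: shallow glass dish, 90 mm across, 16 mm tall
- specimen: bystander: dark lump of rock about 80 mm across, 50 mm tall
- slidebox: bystander: white slide box with grey lid, 86 x 71 x 34 mm
- beaker: bystander: glass beaker, 60 mm across, 75 mm tall
- spatula: bystander: slim steel lab spatula 170 mm long, 10 mm wide,, lying flat between robot and stand
- hammer: bystander: hammer 270 mm long, lying flat
There are look-alikes about, which are no part of the job. Leave any orange or red look-alike of the scraper alone.

How it is judged:
By the outcome, as a careful person would: the job done as asked, in the order asked, and still so for the second after the job is handed in, while the arm keeps its last pose, push and grip.
It also fails if it takes over 72 s, if anything falls off the work surface, if the arm or the gripper's body presses on something with over 40 N, if the wrist force passes 120 N, or if a joint passes its speed limit or range.

## Robot

A 6-joint arm with a two-finger parallel gripper is mounted at the origin on the work surface. World frame = base frame: x ahead of the robot, y to its left, z up, the work surface at z = 0. Lengths are in m, angles in rad, forces in N, time in s.
With the tool pointing down it reaches from about 0.425 to 0.95 m from the base axis. Payload 3.5 kg.
Tool frame: the origin (TCP) lies midway between the tips of the shut fingers; the grasp point (between the pads) lies 19 mm behind it; z points along the fingers, y is the line along which they close (so a half turn about z gives the same grasp; the last joint's range is limited). The gripper opens to 85 mm and grips with 20 to 120 N. Pads are 22 mm wide; open, the fingers measure 114 mm over their backs; the gripper's body (76 mm by 85 mm) begins 54 mm behind the grasp point. The pads swing forward as they close: fully open they stand 13 mm farther back than shut.
Start: joints at [0.976, 0.286, 1.577, -0, 1.279, -0.15], TCP at [0.29, 0.609, 0.231] pointing down, gripper open.
Joint ranges: [-2.77, 2.77], [-0.9, 2.22], [0.21, 2.48], [-1.53, 4.67], [0.24, 2.81], [-2.84, 2.84]. Speed limits (rad/s): [2.79, 2.79, 3.14, 3.14, 3.14, 3.14].

## Interface

Orientations are given as a unit quaternion [x, y, z, w].
In Python, from plant import get_state, read_camera, ctrl gives the robot as it stands.
- The arm moves only by the shell command python3 -m crank 'ROWS' [FORCE]. ROWS is JSON, a list of rows, each a list of 3 entries, a list of its own where there are three numbers: the shift along the tool's x, y, z in mm, then the turn about the tool's z in degrees, then the closure in counts, from 0 (fully open) to 255 (shut). In form: [[[tx, ty, tz], yaw, claw], ...]. A call has 1 to 10 rows; each row is the pose to reach, as a shift and turn from the pose commanded when the call began, along the tool's axes at that moment; what a row does not reach only later rows make up. A row lasts 1/10 s, in which the tool goes at most 50 mm and 8.59 degrees, less where a joint would pass 70% of its speed; a pose out of reach is approached as far as the arm can. A call with a gripper value outside its range is refused whole. The fingers move at their own pace and stop on an object; FORCE is the grip in N (left out, the last holds). Time passes only in rows, so rows that repeat a pose let the fingers close. It gives the time, the measured TCP pose, the force, the opening and the grip force at its end, in the units of the state.
- get_state(): the state, without advancing time (a new reading comes with each control period).
- read_camera(name): name is "side" or "top" or "wrist"; returns a dict with "frame" (384x512x3 uint8, blue, green, red), "range_z" (384x512 float32, m along the optical axis (not along the pixel's ray), 0 where there is no reading), "vfov" (degrees; the focal length in pixels is half the picture's height over the tangent of half this angle, whatever the lens; pixels are square), "cx", "cy" (the principal point, pixels), "origin" and "orientation" of the camera in the world. Camera axes: x right, y down, z forward; pixel columns grow to the right and rows downward; lengths in m; the calibration is good to about 2 mm. A picture is of the moment at which its call begins.
- ctrl.sign_off(): hands the job in; it is judged then, once.
The state is a dict: "time": time; "qpos": joint angles; "dq": joint speeds; "joint_efforts": joint torques, N m; "eef_pos": TCP position; "tcp_rot": TCP orientation; "contact_force": force on the tool from outside, world axes, zero at the start; "wrist_torque": the same for the moment, N m; "opening": opening from 0.0 (shut) to 1.0 (fully open); "finger_force": force on a finger pad.
Only numpy, scipy, OpenCV 4.12 (cv2) and the standard library are available. Lean on these libraries where they do the work, as an engineer would, in place of code of your own. Each camera call takes 0.05 s, during which the arm holds its last target. There are 200 camera calls.

## Working session

There is one attempt and no reset: what is moved stays moved. The work goes in short steps, Python scripts to look and compute and a shell command to move; the robot and the scene stay as the last step left them, time stands still between calls to the robot, and variables do not carry over. Pictures are saved under pics/ and viewed, at most 10 in all, crops included, and the job is handed in when it is done.

```bash
mkdir -p pics; ls; cat > h.py <<'E'
import numpy as np,cv2
from plant import get_state,read_camera,ctrl
from scipy.spatial.transform import Rotation as R
def cam(n):
    c=read_camera(n);f=c["frame"].shape[0]/2/np.tan(np.radians(c["vfov"]/2));c["f"]=f
    c["Rm"]=R.from_quat(c["orientation"]).as_matrix() if np.size(c["orientation"])==4 else np.array(c["orientation"]);c["o"]=np.array(c["origin"]);return c
def pts(c):
    z=c["range_z"];v,u=np.mgrid[:z.shape[0],:z.shape[1]]
    P=np.stack([(u-c["cx"])/c["f"]*z,(v-c["cy"])/c["f"]*z,z],-1)@c["Rm"].T+c["o"];P[z==0]=np.nan;return P
def ray(c,u,v,h):
    d=c["Rm"]@np.array([(u-c["cx"])/c["f"],(v-c["cy"])/c["f"],1]);return c["o"]+d*(h-c["o"][2])/d[2]
def toolshift(p,s=None):
    s=s or get_state();return 1000*(R.from_quat(s["tcp_rot"]).as_matrix().T@(np.array(p)-s["eef_pos"]))
E
python3 - <<'E'
from h import *
s=get_state();print(s)
for n in("top","side","wrist"):
    c=cam(n);np.save(n+".npy",c,allow_pickle=True);print(n,c["o"],c["Rm"].round(3).tolist(),c["f"],c["cx"],c["cy"])
    cv2.imwrite(f"pics/{n}0.png",c["frame"] if n!="top" else cv2.resize(c["frame"],(800,600)))
E
```

```text
pics
{'time': 0.0, 'qpos': array([ 9.76005903e-01,  2.87167491e-01,  1.57819217e+00, -3.93250172e-06,
        1.27859495e+00, -1.49985125e-01]), 'dq': array([ 0.00060407, -0.00178483, -0.00086739,  0.00070992,  0.00064174,
        0.00102819]), 'joint_efforts': array([ 3.68556484e-04, -4.05988812e+01, -2.92620510e+01, -2.88636886e-05,
        5.82474255e-03,  2.80712136e-06]), 'eef_pos': array([0.29003016, 0.60878056, 0.22993775]), 'tcp_rot': array([ 2.20573022e-01,  9.75369749e-01, -1.10072185e-03, -4.27935198e-04]), 'contact_force': array([-0.58333253,  0.06734977, -0.55124381]), 'wrist_torque': array([-0.00908548, -0.01965895, -0.00695789]), 'finger_force': 0.0, 'opening': 1.0006020743553923}
top [ 0.34553797 -0.03920666  1.54295474] [[-0.01, -0.991, 0.137], [-1.0, 0.012, 0.014], [-0.016, -0.137, -0.991]] 444.8569783581204 258.53108945107107 195.3188884261699
side [ 0.32496541 -1.01357118  0.75272046] [[0.973, -0.138, 0.184], [-0.23, -0.545, 0.806], [-0.011, -0.827, -0.562]] 400.3364787149127 259.1680982735282 192.38445408222867
wrist [0.22384927 0.64008428 0.37247364] [[0.43, 0.865, 0.257], [0.903, -0.412, -0.126], [-0.003, 0.286, -0.958]] 297.2206042865394 257.93936135641457 189.66501697355767
```

View pics/top0.png

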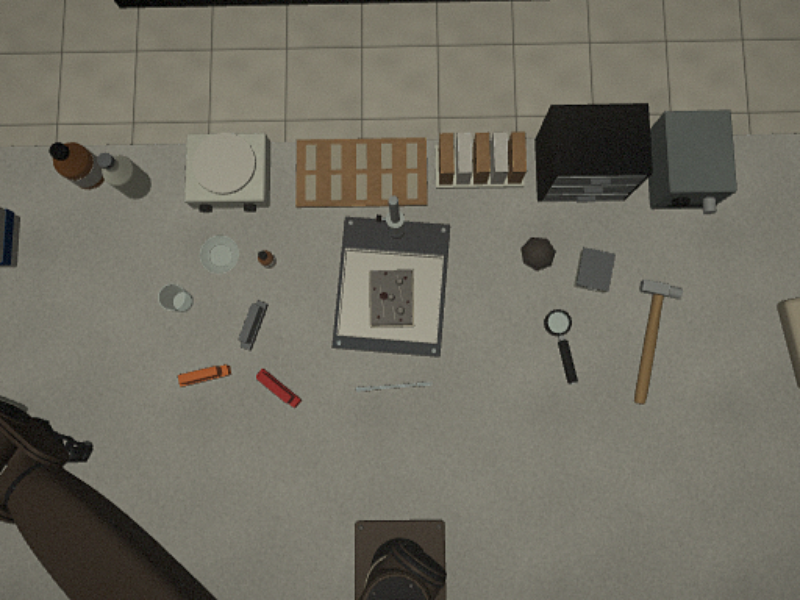

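View pics/side0.png

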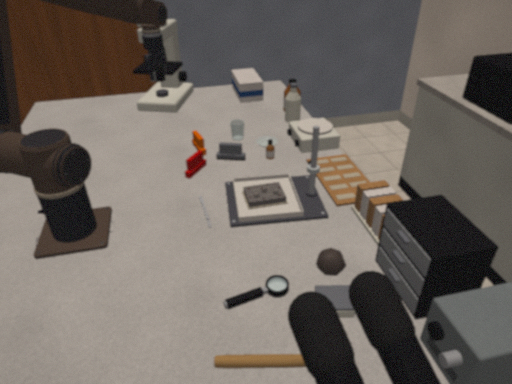

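The top view (800x600) shows the following:
- The scraper is the grey block at (253,325). Its look-alikes are the orange block at (204,376) and the red one at (278,388). The slide box at (595,270) is also grey but is a box. I choose the grey block.
- The loupe is at (558,322), with its handle running to (572,380). The hammer at (655,340) and the spatula at (392,386) also have handles. I choose the one with the lens.
- The slab is at (391,297), the pillar at (395,212), and the collar at about (395,222).

```bash
python3 - <<'E'
from h import *
c=np.load("top.npy",allow_pickle=True).item();P=pts(c);f=c["frame"];hsv=cv2.cvtColor(f,cv2.COLOR_BGR2HSV)
def comp(m,roi,name):
    x0,y0,x1,y1=[int(a/1.5625) for a in roi];M=np.zeros_like(m,np.uint8);M[y0:y1,x0:x1]=m[y0:y1,x0:x1]
    n,l,st,ce=cv2.connectedComponentsWithStats(M)
    k=1+np.argmax(st[1:,4]);q=P[l==k];q=q[~np.isnan(q[:,0])]
    r=cv2.minAreaRect((q[:,:2]*1000).astype(np.float32));b=cv2.boxPoints(r)
    print(name,len(q),"mean",q.mean(0).round(4),"z",np.percentile(q[:,2],[5,50,95]).round(4),"rect",np.round(r[0],1),np.round(r[1],1),round(r[2],1))
Z=P[...,2]
comp(Z>.012,(225,290,280,360),"scraper all")
comp(Z>.055,(225,290,280,360),"scraper top")
comp((Z>.004)&(hsv[...,2]<70),(535,335,590,395),"handle")
comp((Z>.010),(535,300,585,340),"barrel")
comp((Z>.033)&(Z<.06),(355,255,430,340),"slab")
comp((Z>.23),(380,190,410,230),"pillar top")
comp((hsv[...,2]>120)&(Z<.035)&(Z>.01),(330,240,450,350),"tray")
comp((Z>.004),(325,210,455,360),"stand")
a=f[150:240,140:200];b=f[130:225,205:295]
cv2.imwrite("pics/crop.png",np.hstack([cv2.resize(a,(400,600),interpolation=2)[:, :],cv2.resize(b,(400,422),interpolation=2).copy() if 0 else cv2.copyMakeBorder(cv2.resize(b,(400,422),interpolation=2),0,178,0,0,0)]))
E
```

```text
scraper all 308 mean [0.5143 0.3128 0.0483] z [0.0191 0.0598 0.0701] rect [515.7 315.1] [ 25.2 109.9] 69.6
scraper top 162 mean [0.5156 0.3153 0.0654] z [0.06   0.0652 0.0708] rect [516.  316.2] [21.4 83.7] 71.4
handle 176 mean [ 0.4286 -0.3718  0.0197] z [0.0131 0.0199 0.0259] rect [ 429.4 -372.6] [94.5 20.8] 12.6
barrel 236 mean [ 0.5128 -0.3552  0.0182] z [0.0118 0.0183 0.0247] rect [ 514.4 -354.7] [56.6 57.8] 62.0
slab 915 mean [0.571  0.0114 0.0411] z [0.0357 0.0408 0.0481] rect [572.2  11.4] [ 89.5 118.9] 89.4
pillar top 46 mean [ 0.7254 -0.0011  0.2484] z [0.2322 0.2507 0.2553] rect [727.   -0.8] [18.4 18.1] 22.8
tray 2263 mean [0.5775 0.0134 0.0166] z [0.0111 0.0159 0.0269] rect [578.3  13.4] [219.3 194.9] 84.6
stand 5912 mean [0.601  0.0104 0.0219] z [0.0078 0.0154 0.0442] rect [612.2  10. ] [261.6 333.5] 82.8
```

View pics/crop.png

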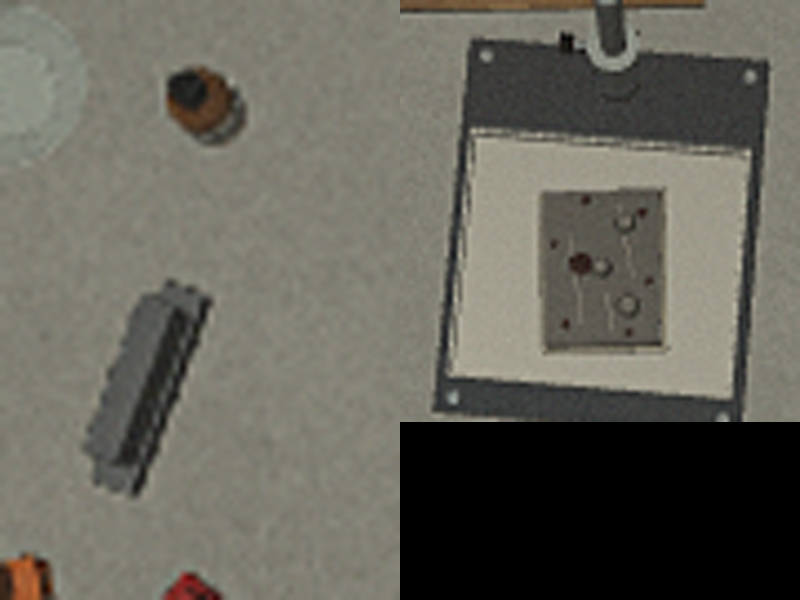

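The crop shows the grey scraper block at (148,385) in the left panel. In the right panel the garnet is at (581,264), and the chips are at (625,220), (602,267) and (627,305).

```bash
python3 - <<'E'
from h import *
c=np.load("top.npy",allow_pickle=True).item()
for n,u,v,h in(("chip",625,220,.047),("chip",602,267,.047),("chip",627,305,.047),("garnet",581,264,.040)):
    print(n,ray(c,205+(u-400)/4.444,130+v/4.4444,h).round(4))
print("to scraper",toolshift([.516,.316,.033]).round(1))
E
```

```text
chip [ 0.6066 -0.0086  0.047 ]
chip [0.5703 0.0094 0.047 ]
chip [ 0.5408 -0.0095  0.047 ]
garnet [0.5739 0.0257 0.04  ]
to scraper [-330.  -166.8  197.4]
```

```bash
python3 -m crank '[[[-45,-23,0],-2,0],[[-90,-46,0],-4,0],[[-135,-69,0],-6,0],[[-180,-92,0],-6,0],[[-225,-115,0],-6,0],[[-270,-138,0],-6,0],[[-305,-155,20],-6,0],[[-330,-167,60],-6,0],[[-330,-167,90],-6,0],[[-330,-167,90],-6,0]]'
python3 - <<'E'
from h import *
c=cam("wrist");P=pts(c);Z=P[...,2];m=((Z>.055)&(Z<.08)).astype(np.uint8)
n,l,st,ce=cv2.connectedComponentsWithStats(m)
for k in range(1,n):
    if st[k,4]>300:
        q=P[l==k];r=cv2.minAreaRect((q[:,:2]*1000).astype(np.float32));print(st[k],np.round(r[0],1),np.round(r[1],1),r[2],np.median(q[:,2]))
s=get_state();print(s["eef_pos"],R.from_quat(s["tcp_rot"]).as_matrix().round(3).tolist());cv2.imwrite("pics/w1.png",c["frame"])
E
```

```text
time: 1.15
eef_pos: [0.5133, 0.3141, 0.1353]
tcp_rot: [0.17, 0.985, -0.003, -0.005]
contact_force: [-0.6, -0.1, -1.0]
opening: 1.0
finger_force: 0.0
[ 304    0   93   53 2292] [411.  412.8] [20.  60.3] 13.148842811584473 0.06538435255012076
[  51    8  134   75 4263] [379.3 261.5] [85. 20.] 50.9141845703125 0.06561161819528094
[ 253  149   28  107 2784] [517.1 317.9] [20.  83.6] 70.21244049072266 0.06560900249004825
[ 452  166   60   82 2120] [575.4 474.9] [59.8 44.1] 2.5034732818603516 0.06741456525185625
[0.51473279 0.31547593 0.13847932] [[-0.942, 0.334, -0.006], [0.334, 0.942, -0.002], [0.005, -0.004, -1.0]]
```

```bash
python3 -m crank '[[[-1,3,40],0,0],[[-1,3,80],0,0],[[-1,3,105],0,0],[[-1,3,105],0,0],[[-1,3,105],0,255],[[-1,3,105],0,255],[[-1,3,105],0,255],[[-1,3,105],0,255],[[-1,3,105],0,255],[[-1,3,105],0,255]]' 60
python3 -m crank '[[[0,0,0],0,255],[[0,0,0],0,255],[[0,0,0],0,255]]'
```

```text
time: 2.2
eef_pos: [0.5192, 0.3195, 0.0378]
tcp_rot: [0.169, 0.986, 0.001, 0.001]
contact_force: [-0.5, -0.5, 5.9]
opening: 0.222
finger_force: 59.3
time: 2.5
eef_pos: [0.5192, 0.3195, 0.0378]
tcp_rot: [0.169, 0.986, 0.001, 0.001]
contact_force: [-2.5, 0.1, 6.8]
opening: 0.224
finger_force: 59.3
```

```bash
python3 -m crank '[[[0,0,-30],0,255],[[0,0,-70],0,255],[[0,0,-110],0,255],[[0,0,-110],0,255],[[-20,-33,-110],-4,255],[[-45,-75,-110],-8,255],[[-70,-116,-110],-12,255],[[-94,-157,-110],-16,255],[[-118,-197,-110],-19,255],[[-139,-231,-110],-19.5,255]]'
python3 -m crank '[[[0,0,0],0,255],[[0,0,25],0,255],[[0,0,40],0,255],[[0,0,40],0,255],[[0,0,40],0,255]]'
python3 - <<'E'
from h import *
s=get_state();print(s["eef_pos"],R.from_quat(s["tcp_rot"]).as_matrix().round(3).tolist(),s["contact_force"])
c=cam("side");cv2.imwrite("pics/s1.png",cv2.resize(c["frame"][130:250,180:340],(800,600),interpolation=2))
E
```

```text
time: 3.5
eef_pos: [0.5716, 0.0527, 0.1448]
tcp_rot: [-0.0, 1.0, -0.0, -0.001]
contact_force: [0.0, -0.2, -1.9]
opening: 0.227
finger_force: 59.0
time: 4.0
eef_pos: [0.5716, 0.0558, 0.1054]
tcp_rot: [-0.001, 1.0, 0.0, -0.001]
contact_force: [-0.3, -0.1, -0.4]
opening: 0.219
finger_force: 59.1
[0.57160505 0.05576191 0.10539174] [[-1.0, -0.001, -0.002], [-0.001, 1.0, 0.0], [0.002, 0.0, -1.0]] [-0.30818244 -0.10815716 -0.35808757]
```

View pics/s1.png

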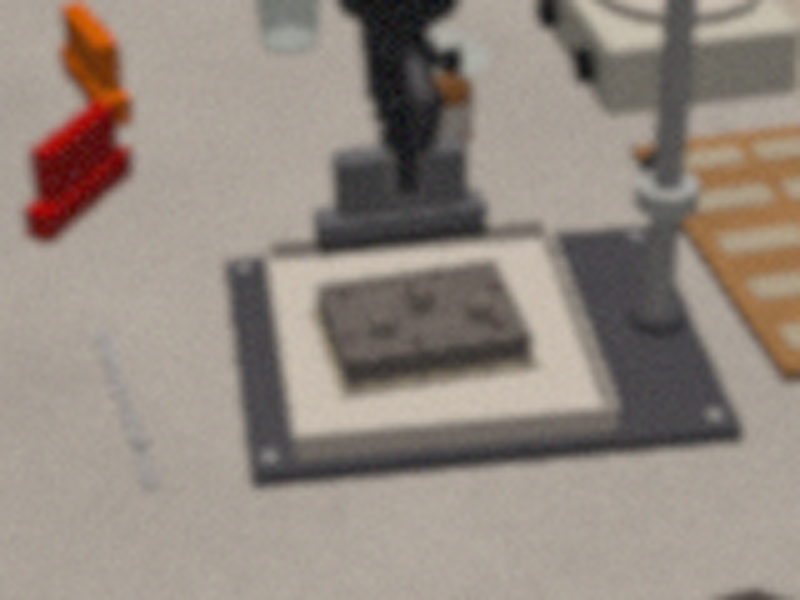

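The side view shows the block gripped level at (400,200), above and short of the slab. The chips are ahead of it at (383,325), (420,297) and (487,315), and the collar is at (665,190). Next I lower and sweep along -y.

```bash
python3 -m crank '[[[0,0,12],0,255],[[0,0,25],0,255],[[0,0,25],0,255],[[0,-8,25],0,255],[[0,-16,25],0,255],[[0,-24,25],0,255],[[0,-32,25],0,255],[[0,-40,25],0,255],[[0,-46,25],0,255],[[0,-52,25],0,255]]'
python3 -m crank '[[[0,-8,0],0,255],[[0,-16,0],0,255],[[0,-22,0],0,255],[[0,-28,0],0,255],[[0,-34,0],0,255],[[0,-40,0],0,255],[[0,-46,0],0,255],[[0,-51,0],0,255],[[0,-51,0],0,255]]'
python3 -m crank '[[[0,0,-40],0,255],[[0,0,-80],0,255],[[0,45,-80],0,255],[[0,90,-80],0,255],[[0,135,-80],0,255],[[0,180,-80],0,255],[[0,180,-80],0,255]]'
python3 - <<'E'
from h import *
for n,w in(("side",1),("top",1)):
    c=cam(n)
    np.save(n+"2.npy",c,allow_pickle=True)
    if n=="side":A=cv2.resize(c["frame"][165:235,215:305],(400,311),interpolation=2)
    else:B=cv2.resize(c["frame"][130:225,205:295],(400,422),interpolation=2)
cv2.imwrite("pics/after.png",np.hstack([cv2.copyMakeBorder(A,0,111,0,0,0),B]))
E
```

```text
time: 5.05
eef_pos: [0.5724, 0.0023, 0.0815]
tcp_rot: [0.0, 1.0, 0.0, 0.0]
contact_force: [-0.0, 0.1, 0.1]
opening: 0.222
finger_force: 59.2
time: 5.95
eef_pos: [0.5725, -0.0487, 0.0814]
tcp_rot: [0.0, 1.0, -0.0, 0.0]
contact_force: [-0.2, -0.7, -0.1]
opening: 0.226
finger_force: 59.1
time: 6.65
eef_pos: [0.5715, 0.1369, 0.1614]
tcp_rot: [-0.003, 1.0, 0.001, -0.0]
contact_force: [-0.3, -1.1, -1.2]
opening: 0.224
finger_force: 59.4
```

View pics/after.png

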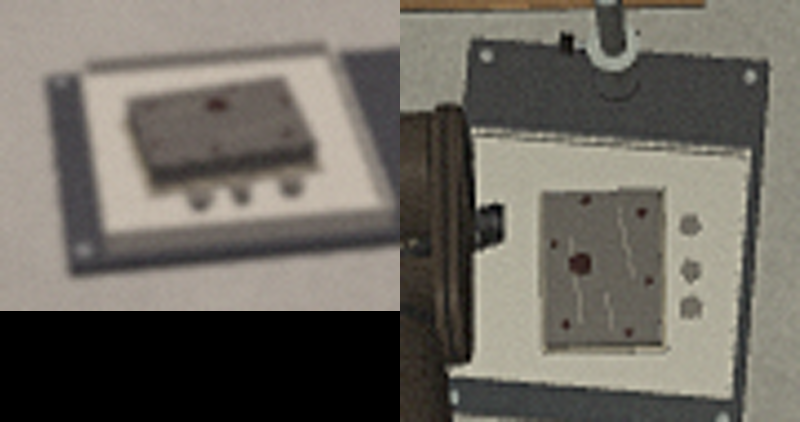

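All three chips lie on the tray floor, at (690,225), (690,270) and (690,308). The slab top is clear and the garnet at (581,264) is visible. Next I put the block back.

```bash
python3 -m crank '[[[12,45,0],5,255],[[26,90,0],12,255],[[39,135,0],19.5,255],[[52,181,0],19.5,255],[[52,181,40],19.5,255],[[52,181,80],19.5,255],[[52,181,110],19.5,255],[[52,181,119],19.5,255],[[52,181,119],19.5,255],[[52,181,119],19.5,255]]'
python3 -c "
from h import *
s=get_state();print(s['eef_pos'],s['contact_force'],R.from_quat(s['tcp_rot']).as_matrix().round(3).tolist())"
```

```text
time: 7.75
eef_pos: [0.522, 0.3126, 0.0439]
tcp_rot: [0.17, 0.985, 0.001, 0.001]
contact_force: [0.7, 0.2, -1.1]
opening: 0.223
finger_force: 59.4
[0.52203121 0.31261968 0.04390078] [ 0.73774164  0.16180187 -1.1077676 ] [[-0.942, 0.335, 0.003], [0.335, 0.942, 0.001], [-0.002, 0.002, -1.0]]
```

```bash
python3 -m crank '[[[0,0,2],0,255],[[0,0,4],0,255],[[0,0,5.5],0,255],[[0,0,5.5],0,255],[[0,0,5.5],0,255]]'
```

```text
time: 8.25
eef_pos: [0.5209, 0.3131, 0.0378]
tcp_rot: [0.169, 0.986, 0.0, 0.001]
contact_force: [-1.2, -0.6, 4.2]
opening: 0.22
finger_force: 59.9
```

```bash
python3 -m crank '[[[0,0,0],0,150],[[0,0,0],0,60],[[0,0,0],0,0],[[0,0,0],0,0],[[0,0,0],0,0],[[0,0,-20],0,0],[[0,0,-60],0,0],[[0,0,-110],0,0],[[0,0,-150],0,0],[[0,0,-150],0,0]]'
python3 - <<'E'
from h import *
c=cam("wrist");P=pts(c);Z=P[...,2];m=((Z>.055)&(Z<.08)).astype(np.uint8)
n,l,st,ce=cv2.connectedComponentsWithStats(m)
for k in range(1,n):
    if st[k,4]>300:
        q=P[l==k];r=cv2.minAreaRect((q[:,:2]*1000).astype(np.float32));print(st[k],np.round(r[0],1),np.round(r[1],1),r[2],np.median(q[:,2]))
s=get_state();print(s["eef_pos"],s["qpos"],R.from_quat(s["tcp_rot"]).as_euler("xyz",degrees=True))
print(toolshift([.60,.02,.30],s))
E
```

```text
time: 9.25
eef_pos: [0.5243, 0.3146, 0.1954]
tcp_rot: [0.169, 0.986, 0.004, 0.006]
contact_force: [0.1, -0.6, 1.0]
opening: 1.0
finger_force: 0.0
[ 288    0   81   47 1718] [410.2 415.6] [20.1 66.5] 13.130777359008789 0.06539017002416955
[  86   11  107   61 2746] [379.4 261.6] [84.8 20. ] 50.92959976196289 0.06556622039246207
[ 243  130   22   88 1814] [519.4 312.2] [19.7 84.2] 69.91802978515625 0.06558805695232389
[ 408  140   75   65 2156] [575.1 482.7] [59.2 58.9] 14.091082572937012 0.06870426504886884
[270 292  18  25 344] [663.8 289.7] [18.  16.7] 66.36457061767578 0.07316476266170896
[410 356  44  28 824] [822.6 436. ] [64.8 31.7] 55.46323013305664 0.060146589823694224
[0.52255742 0.31388345 0.19156698] [ 3.74610196e-01  1.74346992e-01  1.78456369e+00  2.98419339e-05
  1.17384811e+00 -8.56188397e-01] [179.66711315   0.38127612 160.51780315]
[-171.74062391 -250.60141861 -108.75036205]
```

The scraper stands upright, with its top at 65.6 mm as it should be. On the way to the loupe I look at the garnet and collar.

```bash
python3 -m crank '[[[-11,-41,-20],-4,0],[[-22,-82,-40],-8,0],[[-33,-123,-58],-12,0],[[-44,-164,-58],-16,0],[[-55,-205,-58],-19.5,0],[[-66,-246,-58],-19.5,0],[[-77,-285,-58],-19.5,0],[[-77,-285,-58],-19.5,0],[[-77,-285,-58],-19.5,0],[[-77,-285,-58],-19.5,0]]'
python3 - <<'E'
from h import *
c=cam("wrist");np.save("w2.npy",c,allow_pickle=True);P=pts(c);Z=P[...,2];f=c["frame"];hsv=cv2.cvtColor(f,cv2.COLOR_BGR2HSV)
s=get_state();print(s["eef_pos"],R.from_quat(s["tcp_rot"]).as_matrix().round(3).tolist())
near=np.hypot(P[...,0]-.725,P[...,1])<.03
q=P[near&(Z>.075)&(Z<.16)];h,e=np.histogram(q[:,2],bins=np.arange(.075,.16,.002));print(dict(zip((e[:-1]*1000).round().astype(int).tolist(),h.tolist())))
# slab top & garnet
top=(abs(Z-.0405)<.005)&(abs(P[...,0]-.572)<.07)&(abs(P[...,1]-.011)<.055)
r=cv2.minAreaRect((P[top][:,:2]*1000).astype(np.float32));print("slab",r,np.median(Z[top]))
g=(top&(hsv[...,1]>70)&(hsv[...,2]<110)).astype(np.uint8);n,l,st,ce=cv2.connectedComponentsWithStats(g)
for k in np.argsort(-st[1:,4])[:4]+1:print("dark",st[k],ce[k],ray(c,*ce[k],.0404).round(4))
cv2.imwrite("pics/w2.png",f)
E
```

```text
time: 10.3
eef_pos: [0.4974, 0.0193, 0.2437]
tcp_rot: [-0.0, 1.0, 0.0, -0.001]
contact_force: [-0.4, 0.5, -0.0]
opening: 0.998
finger_force: 0.0
[0.49749191 0.01956104 0.24392095] [[-1.0, -0.002, -0.002], [-0.002, 1.0, 0.001], [0.002, 0.001, -1.0]]
{75: 0, 77: 0, 79: 0, 81: 0, 83: 0, 85: 0, 87: 0, 89: 0, 91: 0, 93: 0, 95: 0, 97: 0, 99: 0, 101: 0, 103: 0, 105: 0, 107: 0, 109: 0, 111: 0, 113: 0, 115: 0, 117: 0, 119: 0, 121: 0, 123: 0, 125: 0, 127: 0, 129: 0, 131: 0, 133: 0, 135: 0, 137: 0, 139: 0, 141: 0, 143: 0, 145: 0, 147: 0, 149: 0, 151: 0, 153: 0, 155: 0, 157: 0}
slab ((574.3069458007812, 11.633316040039062), (120.84505462646484, 89.96736907958984), 0.2013358622789383) 0.03980881392199992
dark [260 221  13  14 138] [266.         227.21014493] [0.5761 0.029  0.0404]
dark [273 189   6   6  24] [275.33333333 191.625     ] [0.5292 0.04   0.0404]
dark [227 253   6   5  24] [229.29166667 255.        ] [ 0.6153 -0.0183  0.0404]
dark [260 261   5   4  18] [262.22222222 262.5       ] [0.6262 0.0245 0.0404]
```

View pics/w2.png

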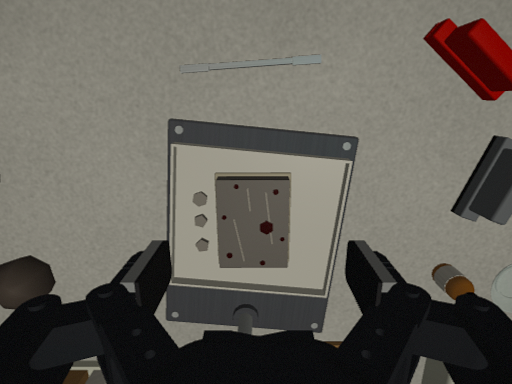

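The wrist view shows the garnet at (266,227) and the chips in the tray at (200,198), (200,220) and (202,245). The pillar is at (246,315), with the collar hidden by the gripper. I measure the collar in the side and top frames.

```bash
python3 - <<'E'
from h import *
for n in("side2","top2"):
    c=np.load(n+".npy",allow_pickle=True).item();P=pts(c);Z=P[...,2];f=c["frame"];hsv=cv2.cvtColor(f,cv2.COLOR_BGR2HSV)
    ax=np.array([.726,-.001]);r=np.hypot(P[...,0]-ax[0],P[...,1]-ax[1])
    t=(Z>.225)&(Z<.27)&(r<.03);print(n,"pillar top",np.median(P[t],0).round(4),t.sum())
    mid=(Z>.14)&(Z<.22)&(r<.03);print(" pillar mid mean",P[mid].mean(0).round(4))
    q=(r<.032)&(Z>.07)&(Z<.15)
    vs,us=np.where(q)
    for v in range(vs.min(),vs.max()+1):
        u=us[vs==v]
        if len(u):print(v,u.min(),u.max(),(Z[v,u]*1000).round().astype(int).tolist())
    top=(abs(Z-.0405)<.006)&(abs(P[...,0]-.572)<.07)&(abs(P[...,1]-.011)<.055)
    g=(top&(hsv[...,1]>70)&(hsv[...,2]<110)).astype(np.uint8);_,l,st,ce=cv2.connectedComponentsWithStats(g)
    k=1+np.argmax(st[1:,4]);print("garnet",st[k],ray(c,*ce[k],.0404).round(4)); 
    rr=cv2.minAreaRect((P[top][:,:2]*1000).astype(np.float32));print("slab",rr)
E
```

```text
side2 pillar top [ 0.7274 -0.0072  0.2418] 68
 pillar mid mean [ 0.7281 -0.0081  0.1802]
158 311 317 [147, 148, 149, 149, 146]
159 311 317 [146, 146, 147, 149, 147, 144, 145]
160 311 316 [139, 142, 142, 146, 145, 144]
161 311 316 [137, 138, 138, 139, 141, 139]
162 311 316 [134, 136, 136, 138, 138, 136]
163 309 316 [111, 111, 129, 134, 132, 131, 134, 133]
164 309 317 [118, 116, 125, 128, 128, 129, 129, 128, 116]
165 308 318 [115, 115, 116, 127, 125, 126, 126, 126, 124, 116, 115]
166 307 319 [115, 113, 118, 116, 121, 122, 121, 124, 123, 120, 117, 116, 116]
167 307 319 [114, 115, 118, 117, 116, 117, 119, 118, 119, 118, 114, 117, 117]
168 307 319 [112, 115, 116, 118, 114, 115, 118, 115, 114, 116, 116, 118, 119]
169 307 319 [108, 113, 114, 116, 115, 117, 116, 118, 116, 117, 116, 116, 111]
170 307 319 [103, 109, 110, 111, 112, 115, 116, 115, 114, 112, 113, 112, 111]
171 307 319 [103, 106, 108, 109, 111, 110, 110, 110, 110, 110, 108, 107, 105]
172 308 318 [102, 103, 106, 105, 107, 107, 105, 106, 106, 105, 102]
173 310 317 [100, 101, 103, 104, 106, 103, 102, 100]
174 310 315 [89, 95, 94, 94,
[... 595 characters left out ...]
9 243 258 [114, 113, 113, 114, 115, 120, 115, 148, 136, 121, 121, 120]
140 243 258 [114, 102, 113, 108, 114, 109, 115, 139, 146, 146, 147, 141, 127, 119, 119, 117]
141 243 258 [119, 119, 113, 117, 125, 129, 137, 132, 131, 118, 121, 118, 117]
142 247 258 [112, 118, 117, 119, 119, 127, 123, 118, 113, 119, 121, 115]
143 248 258 [116, 117, 117, 115, 116, 118, 120, 119, 119, 121, 103]
144 248 257 [114, 113, 110, 119, 116, 115, 120, 122, 118, 113]
145 249 256 [102, 116, 119, 114, 116, 119, 114, 112]
146 250 255 [105, 110, 112, 113, 104, 102]
garnet [243 187   5   5  19] [0.5752 0.0278 0.0404]
slab ((572.2206420898438, 11.197574615478516), (89.48601531982422, 119.07565307617188), 89.79048919677734)
```

```bash
python3 -m crank '[[[-20,-44,0],0,0],[[-45,-88,0],0,0],[[-90,-132,0],0,0],[[-130,-176,0],0,0],[[-162,-215,0],0,0],[[-162,-220,0],0,0],[[-162,-220,0],0,0],[[-162,-220,0],0,0]]'
python3 - <<'E'
from h import *
c=cam("wrist");np.save("w3.npy",c,allow_pickle=True);P=pts(c);Z=P[...,2];f=c["frame"]
print(get_state()["eef_pos"])
r=np.hypot(P[...,0]-.726,P[...,1]-.0)
for lo in(.21,.14,.06):
    t=(Z>lo)&(Z<lo+.07)&(r<.035);print(lo,t.sum(),np.nanmedian(P[t],0).round(4) if t.any() else "")
t=(r<.035)&(Z>.06)&(Z<.16)
h,e=np.histogram(Z[t],bins=np.arange(.08,.14,.001));print(dict(zip((e[:-1]*1000).round().astype(int).tolist(),h.tolist())))
q=P[t&(abs(Z-.117)<.004)]
if len(q)>5:print("ring",cv2.minEnclosingCircle((q[:,:2]*1000).astype(np.float32)),np.median(q[:,2]))
vs,us=np.where(t);print(us.min(),us.max(),vs.min(),vs.max())
# bench and slab reference planes
b=(abs(Z)<.01);print("bench",np.median(Z[b]))
cv2.imwrite("pics/w3.png",f)
E
```

```text
time: 11.15
eef_pos: [0.6601, -0.2001, 0.2437]
tcp_rot: [-0.001, 1.0, 0.001, -0.001]
contact_force: [-0.1, -0.3, -0.3]
opening: 0.999
finger_force: 0.0
[ 0.65977241 -0.19960246  0.24410179]
0.21 0 
0.14 1305 [ 0.7241 -0.0081  0.1686]
0.06 1681 [ 0.7231 -0.0078  0.1151]
{80: 11, 81: 11, 82: 10, 83: 9, 84: 11, 85: 7, 86: 9, 87: 4, 88: 0, 89: 0, 90: 0, 91: 0, 92: 0, 93: 0, 94: 0, 95: 0, 96: 0, 97: 0, 98: 0, 99: 1, 100: 14, 101: 22, 102: 26, 103: 30, 104: 30, 105: 27, 106: 24, 107: 39, 108: 30, 109: 51, 110: 46, 111: 46, 112: 41, 113: 45, 114: 68, 115: 298, 116: 311, 117: 57, 118: 13, 119: 16, 120: 16, 121: 14, 122: 16, 123: 20, 124: 16, 125: 15, 126: 16, 127: 17, 128: 21, 129: 17, 130: 15, 131: 17, 132: 22, 133: 18, 134: 16, 135: 20, 136: 17, 137: 27, 138: 15, 139: 18}
ring ((726.465087890625, 6.7575578689575195), 28.22522735595703) 0.11600162364366279
418 495 219 279
bench -0.000105045142009208
```

The collar's top face is at 116 mm, consistent with its underside edge at about 100 mm. Next is the loupe.

```bash
python3 -m crank '[[[34,-28,0],-3,0],[[68,-56,0],-6,0],[[102,-84,0],-9,0],[[136,-112,0],-12,0],[[170,-140,20],-12.4,0],[[204,-167,40],-12.4,0],[[204,-167,80],-12.4,0],[[204,-167,84],-12.4,0],[[204,-167,84],-12.4,0],[[204,-167,84],-12.4,0]]'
python3 - <<'E'
from h import *
c=cam("wrist");np.save("w4.npy",c,allow_pickle=True);P=pts(c);Z=P[...,2];f=c["frame"];hsv=cv2.cvtColor(f,cv2.COLOR_BGR2HSV)
s=get_state();M=R.from_quat(s["tcp_rot"]).as_matrix();print(s["eef_pos"],M.round(3).tolist())
m=((Z>.014)&(Z<.026)&(hsv[...,2]<80)&(np.hypot(P[...,0]-.47,P[...,1]+.364)<.14)).astype(np.uint8)
n,l,st,ce=cv2.connectedComponentsWithStats(m)
for k in range(1,n):
    if st[k,4]>200:
        q=P[l==k];r=cv2.minAreaRect((q[:,:2]*1000).astype(np.float32));print(st[k],np.round(r[0],1),np.round(r[1],1),r[2],np.median(q[:,2]))
cv2.imwrite("pics/w4.png",f)
E
```

```text
time: 12.2
eef_pos: [0.4575, -0.368, 0.163]
tcp_rot: [-0.109, 0.994, -0.001, 0.001]
contact_force: [0.6, 0.2, 0.9]
opening: 1.001
finger_force: 0.0
[ 0.45769525 -0.36833824  0.16340707] [[-0.976, -0.217, 0.003], [-0.217, 0.976, -0.003], [-0.002, -0.003, -1.0]]
[ 251  100   21   97 1894] [ 430.7 -371.9] [94.5 19.1] 12.176511764526367 0.01947119304115147
[232 207  55  51 765] [ 515.2 -354.7] [57.3 56.5] 35.21709060668945 0.019409560005305915
```

View pics/w4.png

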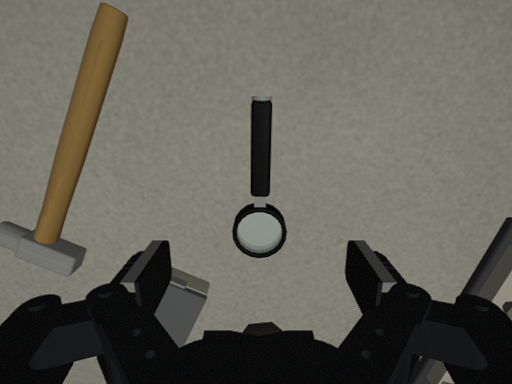

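The wrist view shows the loupe centred: its handle runs from (262,97) to (260,195) and its lens is at (260,231). The hammer is well clear to the left.

```bash
python3 -m crank '[[[1,1,45],0,0],[[1,1,90],0,0],[[1,1,130],0,0],[[1,1,150],0,0],[[1,1,157],0,0],[[1,1,157],0,0],[[1,1,157],0,0]]'
python3 -m crank '[[[0,0,0],0,255],[[0,0,0],0,255],[[0,0,0],0,255],[[0,0,0],0,255],[[0,0,0],0,255],[[0,0,0],0,255],[[0,0,0],0,255],[[0,0,0],0,255]]' 70
```

```text
time: 12.95
eef_pos: [0.4564, -0.3689, 0.0062]
tcp_rot: [-0.108, 0.994, -0.002, 0.001]
contact_force: [-0.4, -0.6, -0.6]
opening: 1.002
finger_force: 0.0
time: 13.75
eef_pos: [0.455, -0.3681, 0.0044]
tcp_rot: [-0.108, 0.994, -0.0, 0.0]
contact_force: [-0.2, 0.3, 4.2]
opening: 0.211
finger_force: 72.3
```

```bash
python3 - <<'E'
from h import *
s=get_state();M=R.from_quat(s["tcp_rot"]).as_matrix();print(s["eef_pos"],s["contact_force"],M.round(4).tolist())
print("lens in tool",toolshift([.5152,-.3547,0],s).round(1))
print("to",toolshift([.515,.029,.1704],s).round(1))
E
python3 -m crank '[[[0,0,-3],0,255],[[0,0,-10],0,255],[[0,0,-40],0,255],[[0,0,-80],0,255],[[0,0,-120],0,255],[[0,0,-160],0,255],[[0,0,-160],0,255]]'
```

```text
[ 0.45503797 -0.36812073  0.00442316] [-0.15508184  0.28424508  4.17881523] [[-0.9766, -0.215, 0.0006], [-0.215, 0.9766, -0.0008], [-0.0004, -0.0009, -1.0]]
lens in tool [-61.6   0.2   4.4]
to [-144.   374.8 -166.3]
time: 14.45
eef_pos: [0.4574, -0.3705, 0.1714]
tcp_rot: [-0.108, 0.994, -0.005, 0.004]
contact_force: [0.5, -1.0, -1.5]
opening: 0.212
finger_force: 71.7
```

```bash
python3 -m crank '[[[-14,38,0],1,255],[[-29,77,0],3,255],[[-45,116,0],5,255],[[-61,155,0],7,255],[[-77,194,0],9,255],[[-93,233,0],11,255],[[-109,272,0],12.4,255],[[-124,311,0],12.4,255],[[-136,345,0],12.4,255],[[-144,375,0],12.4,255]]'
python3 -m crank '[[[0,0,0],0,255],[[0,0,0],0,255],[[0,0,0],0,255],[[0,0,0],0,255]]'
python3 - <<'E'
from h import *
s=get_state();M=R.from_quat(s["tcp_rot"]).as_matrix();print(s["eef_pos"],s["contact_force"],M.round(4).tolist())
L=s["eef_pos"]+M@np.array([-61.6,.2,4.4])/1e3;print("lens est",L.round(4),"need tool",(1000*M.T@(np.array([.576,.0282,.116])-L)).round(1))
E
```

```text
time: 15.45
eef_pos: [0.5138, 0.0316, 0.1626]
tcp_rot: [-0.001, 1.0, 0.0, -0.001]
contact_force: [0.3, -0.4, -1.8]
opening: 0.215
finger_force: 71.6
time: 15.85
eef_pos: [0.5146, 0.0285, 0.1635]
tcp_rot: [0.001, 1.0, -0.0, -0.0]
contact_force: [0.3, 0.2, -0.2]
opening: 0.215
finger_force: 71.6
[0.514576   0.02845576 0.1635143 ] [ 0.31240494  0.19916597 -0.20208361] [[-1.0, 0.0014, -0.0006], [0.0014, 1.0, -0.0001], [0.0006, -0.0001, -1.0]]
lens est [0.5762 0.0286 0.1591] need tool [ 0.1 -0.4 43.1]
```

```bash
python3 -m crank '[[[0,0,15],0,255],[[0,0,30],0,255],[[0,0,40],0,255],[[0,0,43],0,255],[[0,0,43],0,255],[[0,0,43],0,255],[[0,0,43],0,255],[[0,0,43],0,255]]'
python3 - <<'E'
from h import *
s=get_state();M=R.from_quat(s["tcp_rot"]).as_matrix();print(s["eef_pos"],M.round(4).tolist())
L=s["eef_pos"]+M@np.array([-61.6,.2,4.4])/1e3;print("lens est",L.round(4))
c=cam("side");P=pts(c);Z=P[...,2];f=c["frame"]
for n in("side","top","wrist"):
    c=cam(n);P=pts(c);Z=P[...,2]
    for nm,cx in(("barrel",.576),("handle",.475)):
        w=.032 if nm=="barrel" else .025
        m=(abs(P[...,0]-cx)<w)&(abs(P[...,1]-.028)<.034)&(Z>.10)&(Z<.15)
        if m.sum()<10:continue
        q=P[m];t=q[(q[:,2]>np.percentile(q[:,2],50)-.003)];
        print(n,nm,m.sum(),"z pct",np.percentile(q[:,2],[1,5,25,50,75,95]).round(4),"x",q[:,0].min().round(4),q[:,0].max().round(4),"y",q[:,1].min().round(4),q[:,1].max().round(4))
    cv2.imwrite(f"pics/f_{n}.png",c["frame"])
    if n=="side":A=cv2.resize(c["frame"][130:220,220:340],(800,600),interpolation=2);cv2.imwrite("pics/fs.png",A)
E
```

```text
time: 16.65
eef_pos: [0.5152, 0.0295, 0.1215]
tcp_rot: [-0.0, 1.0, -0.0, 0.001]
contact_force: [0.1, -0.5, -1.1]
opening: 0.213
finger_force: 71.6
[0.51520899 0.02950467 0.12149327] [[-1.0, -0.0004, 0.0013], [-0.0004, 1.0, -0.0002], [-0.0013, -0.0002, -1.0]]
lens est [0.5768 0.0297 0.1172]
side barrel 246 z pct [0.1161 0.1196 0.1289 0.1331 0.1349 0.1371] x 0.5442 0.6069 y -0.0047 0.0575
side handle 130 z pct [0.1191 0.1204 0.1253 0.1319 0.1356 0.1371] x 0.4504 0.4998 y 0.0137 0.0378
top barrel 53 z pct [0.129  0.1301 0.1319 0.1352 0.1374 0.1407] x 0.5891 0.6036 y 0.0044 0.0495
wrist barrel 1584 z pct [0.118  0.1212 0.1308 0.1334 0.1358 0.137 ] x 0.544 0.5617 y 0.0139 0.0439
wrist handle 4787 z pct [0.1327 0.1339 0.1357 0.1363 0.1368 0.1374] x 0.45 0.5 y 0.019 0.0391
```

View pics/fs.png

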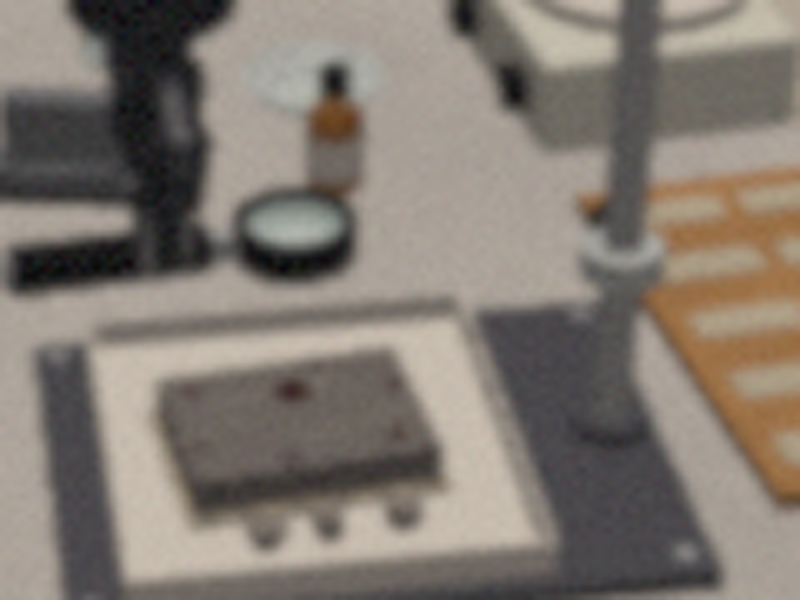

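The side view shows the loupe held level over the slab: barrel at (295,232), collar at (620,258), chips in the tray and the block standing at left. Next I check tilt and fine offset.

```bash
python3 - <<'E'
from h import *
c=cam("wrist");P=pts(c);Z=P[...,2]
m=(P[...,0]>.445)&(P[...,0]<.565)&(abs(P[...,1]-.029)<.008)&(abs(Z-.136)<.004)
q=P[m];A=np.c_[q[:,0]-.5,q[:,1]-.029,np.ones(len(q))];k=np.linalg.lstsq(A,q[:,2],rcond=None)[0];print("handle top slope deg",np.degrees(k[:2]).round(2),"z@.5",k[2].round(4))
h=(P[...,0]>.42)&(P[...,0]<.5)&(abs(P[...,1]-.029)<.03)&(abs(Z-.136)<.005)
q=P[h];r=cv2.minAreaRect((q[:,:2]*1000).astype(np.float32));print("handle rect",r)
s=get_state();M=R.from_quat(s["tcp_rot"]).as_matrix();L=s["eef_pos"]+M@np.array([-61.6,.2,4.4])/1e3;print("lens est",L.round(4),s["eef_pos"])
c=cam("side");P=pts(c);Z=P[...,2]
b=(np.hypot(P[...,0]-.576,P[...,1]-.029)<.034)&(Z>.132)&(Z<.145);q=P[b];print("side barrel top",np.median(q[:,2]),cv2.minEnclosingCircle((q[:,:2]*1000).astype(np.float32)))
E
```

```text
handle top slope deg [-0.84  0.1 ] z@.5 0.136
handle rect ((469.9115905761719, 29.054868698120117), (20.05843162536621, 60.214599609375), 89.83818817138672)
lens est [0.5764 0.0297 0.1166] [0.51482955 0.02951977 0.12101258]
side barrel top 0.13384630259094932 ((575.7392578125, 28.222396850585938), 33.331634521484375)
```

```bash
python3 -m crank '[[[0,-1,0],0,255],[[0,-1,0],0,255],[[0,-1,0],0,255],[[0,-1,0],0,255],[[0,-1,0],0,255],[[0,-1,0],0,255],[[0,-1,0],0,255],[[0,-1,0],0,255]]'
python3 -c "
from h import *
s=get_state();M=R.from_quat(s['tcp_rot']).as_matrix();print((s['eef_pos']+M@np.array([-61.6,.2,4.4])/1e3).round(4),abs(s['dq']).max())
print(ctrl.sign_off())"
```

```text
time: 17.75
eef_pos: [0.5147, 0.0285, 0.1208]
tcp_rot: [-0.0, 1.0, 0.0, 0.0]
contact_force: [0.6, -0.5, -1.2]
opening: 0.214
finger_force: 71.6
[0.5763 0.0287 0.1164] 0.0014803154136612817
the job is handed in; nothing more can be done
None
```

I handed the job in at 17.75 s: all three chips are in the tray, the block stands upright clear of the stand, and the loupe is held still within about 1 mm of the garnet's middle, its underside at about 116 mm against a measured collar top of 116 mm, with a possible tilt of up to 0.8°.

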